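# Locate a bracket plate in a three-point fixture

### The job

Pick up the aluminium plate by its upright post, lay it flat on the dark fixture clear of the two dowel pins and of the blue end stop, with its long side facing the dowels. Then push it gently until its long side bears on both dowels, then, still pressing on both dowels, slide it along them to the end stop until the brass pin is pressed in flush and the plate's end is against the blue block; a finger's push of 5 to 15 N is right throughout, never more than 20 N. Let go and leave it located there, and do not disturb the other things on the bench.

Things in the scene. Friction and masses are not known exactly. Their poses are not given: they have to be found in the camera images.
- plate: loose aluminium plate, 70 (its x) by 130 (its y) by 16 mm thick, 0.56 to 0.88 kg, lying flat; in the centre of its top stands a round steel post, 16 mm in diameter, from 16 to 65 mm above the underside (grasp it there from above; the plate can swivel about the post in the grasp). Origin: centre of the plate's underside; z up. The same after a half turn
- post_top (a point): centre of the top of the plate's post, 65 mm above the plate's underside
- fixture: dark steel locating fixture fixed to the bench: base 130 (x) by 200 (y) by 14 mm high. Origin: centre of the base's underside. +x points to the side with the two dowels, -y to the end with the stop. The dowels' near faces lie at x = 45 mm: a located plate has its centre at x = 10 mm and its y axis parallel to the fixture's
- lay_point (a point): fixed point on the fixture's top at x = -8, y = +18 mm: a plate laid with its centre here is 18 mm short of the dowels, 5 to 19 mm short of the stop pin, and its long side still spans both dowels. Its own weight gives 2.5 to 7 N of friction as it slides on the fixture (coefficient 0.48 to 0.72)
- stop_middle (a point): fixed point on the fixture's top at x = 10, y = -65 mm: middle of the range of the blue stop block (60 mm along x, 15 mm high). The block's face, towards +y, is set up to 7 mm either way of this point along y, differently each time and not measured: find it by feel. So a located plate has its centre between y = -7 and +7 mm in the fixture
- dowel_right: polished, slippery steel dowel pin, 10 mm in diameter, 15 mm high above the fixture's top, at x = 50, y = -40 mm in the fixture. Origin: foot of the pin, on its axis
- dowel_left: the other dowel pin, the same, at x = 50, y = +40 mm in the fixture. Origin: foot of the pin, on its axis
- stop_pin (a joint): brass sensing pin, 8 mm in diameter, that stands 6 mm out of the stop block's face, 8 mm above the fixture's top, and is pressed in by the end of the plate against a weak spring (0.4 to 1 N): 0 = out, 0.006 m = flush with the block's face, where the plate meets the rigid block
- mug: small steel mug full of glass tubes, 71 x 105 x 138 mm, bystander behind the fixture; origin under its centre
- oil_bottle: small amber dropper bottle, 33 x 34 x 102 mm, bystander; origin under its centre
- crucible: small white crucible, 50 mm in diameter, 42 mm high, bystander; origin under its centre
- rack: wooden rack with sample tubes, 52 x 160 x 130 mm, bystander behind the plate; origin under its centre
- cup: empty white cup, 60 mm in diameter, 101 mm high, bystander near the robot; origin under its centre
- clamp_block_rear: beige clamp block fixed to the bench between the robot and the work, bystander, 115 mm high, its bar 150 mm long: carry the plate well above it or round beyond it. Origin under its centre

How it is judged:
By the outcome, as a careful person would: the job done as asked, in the order asked, and still so for the second after the job is handed in, with the robot touching nothing.
It also fails if it takes over 69 s, if anything falls off the work surface, if the arm or the gripper's body presses on something with over 40 N, if the wrist force passes 120 N, or if a joint passes its speed limit or range.

### The arm

A 6-joint arm with a two-finger parallel gripper is mounted at the origin on a cart in front of the work surface, level with it; the furniture and walls round the work are solid. World frame = base frame: x ahead of the robot, y to its left, z up, the work surface at z = 0. Lengths are in m, angles in rad, forces in N, time in s.
With the tool pointing down it reaches from about 0.4 to 0.925 m from the base axis. Payload 3.4 kg.
Tool frame: the origin (TCP) lies on the front face of the gripper's body, between the roots of the fingers; the fingertips stand 73 mm ahead of it and the grasp point (between the pads) lies 54 mm ahead of it; z points along the fingers, y is the line along which they close (so a half turn about z gives the same grasp; the last joint's range is limited). The gripper opens to 85 mm and grips with 20 to 120 N. Pads are 22 mm wide; open, the fingers measure 114 mm over their backs; the gripper's body (76 mm by 85 mm) begins 54 mm behind the grasp point. The pads swing forward as they close: fully open they stand 13 mm farther back than shut.
Start: joints at [-1.268, 0.307, 1.506, -0, 1.328, -0.073], TCP at [0.211, -0.535, 0.304] pointing down, gripper open.
Joint ranges: [-3.12, 3.12], [-1.05, 2.28], [0.14, 2.33], [-1.42, 4.57], [0.1, 2.73], [-2.68, 2.68]. Speed limits (rad/s): [2.57, 2.57, 3.14, 3.14, 3.14, 3.14].

### API

Orientations are given as [roll, pitch, yaw] about the fixed x, y, z axes, in that order (R = Rz(yaw) Ry(pitch) Rx(roll)).
In Python, from station import r gives the robot as it stands.
- The arm moves only by the tool drive_tool, never from a script. Its argument "deltas" is a list of rows, each a list of 6 numbers: the shift along the tool's x, y, z in mm, then the turn, a rotation vector about the tool's x, y, z in degrees. A call has 1 to 5 rows; each row is the pose to reach, as a shift and turn from the pose commanded when the call began, along the tool's axes at that moment; what a row does not reach only later rows make up. A row lasts 1/10 s, in which the tool goes at most 50 mm and 8.59 degrees, less where a joint would pass 70% of its speed; a pose out of reach is approached as far as the arm can. A call with a gripper value outside its range is refused whole. "claw" is the finger opening in mm, from 0 to 85.4, set as the call begins (left out, the last holds). The fingers move at their own pace and stop on an object; "grip_force" is the grip in N (left out, the last holds). Time passes only in rows, so rows that repeat a pose let the fingers close. It gives the time, the measured TCP pose, the force, the opening and the grip force at its end, in the units of the state.
- r.sense(): the state, without advancing time (a new reading comes with each control period).
- r.read_camera(name): name is "side" or "top"; returns (picture, depth): 480x640x3 uint8, blue, green, red; 480x640 float32, m along the optical axis (not along the pixel's ray), 0 where there is no reading.
- r.calibration(name): a dict with "fx", "fy", "cx", "cy" (pixels), "rvec" (rotation vector, rad) and "tvec" (3), from world to camera coordinates, as OpenCV has them. Camera axes: x right, y down, z forward; pixel columns grow to the right and rows downward; lengths in m; the calibration is good to about 2 mm. A picture is of the moment at which its call begins. calibration takes no time and is no camera call.
- r.job_done(): hands the job in; it is judged then, once.
The state is a dict: "t": time; "joints": joint angles; "qvel": joint speeds; "joint_efforts": joint torques, N m; "tool_pos": TCP position; "tcp_rot": TCP orientation; "ft_force": force on the tool from outside, world axes, zero at the start; "wrist_torque": the same for the moment, N m; "gripper_width": opening from 0.0 (shut) to 1.0 (fully open); "grasp_force": force on a finger pad.
Only numpy, scipy, OpenCV 4.12 (cv2) and the standard library are available. Lean on these libraries where they do the work, as an engineer would, in place of code of your own. Each camera call takes 0.05 s, during which the arm holds its last target. There are 200 camera calls.

## Working session

There is one attempt and no reset: what is moved stays moved. The work goes in short steps, Python scripts to look and compute and a tool call to move; the robot and the scene stay as the last step left them, time stands still between calls to the robot, and variables do not carry over. Pictures are saved under pics/ and viewed, at most 10 in all, crops included, and the job is handed in when it is done.

Besides the shell and the picture viewer there is one more tool, called as a command line: name --pt "numbers of a row" for each row, then --argument value for the rest. drive_tool: Moves the arm, as the interface text tells. Its arguments: {"type":"object","properties":{"deltas":{"type":"array","items":{"type":"array","items":{"type":"number"}}},"claw":{"type":"number"},"grip_force":{"type":"number"}},"required":["deltas"]}

```bash
ls; mkdir -p pics
python3 - <<'E'
from station import r
import cv2,numpy as np
print(r.sense())
for n in("top","side"):
    p,d=r.read_camera(n); cv2.imwrite(f"pics/{n}0.png",p); np.save(f"pics/{n}0.npy",d); print(r.calibration(n))
E
```

```text
pics
{'t': 0.0, 'joints': array([-1.26851223e+00,  3.07566729e-01,  1.50764386e+00, -6.27860401e-06,
        1.32841876e+00, -7.34988189e-02]), 'qvel': array([ 5.38920493e-04, -2.14622737e-05, -1.27962989e-03, -1.62657026e-03,
       -1.92386092e-03,  1.45403782e-03]), 'joint_efforts': array([ 3.66822991e-03, -4.57539940e+01, -2.51918077e+01,  1.67519524e-04,
        1.32275050e-02,  9.54187556e-07]), 'tool_pos': array([ 0.21084009, -0.53436815,  0.30299563]), 'tcp_rot': array([-3.13956100e+00, -1.43484872e-04,  3.75784284e-01]), 'ft_force': array([ 0.20939785, -0.30316773,  0.2513258 ]), 'wrist_torque': array([-0.00413829, -0.01791412, -0.04184367]), 'grasp_force': 0.0, 'gripper_width': 1.0003911772491842}
{'fx': 440.34707260410363, 'fy': 440.34707260410363, 'cx': 314.30869083636355, 'cy': 243.07868674000298, 'rvec': array([ 2.12953633, -2.1509055 ,  0.13103485]), 'tvec': array([0.02678125, 0.59596295, 0.89284582])}
{'fx': 526.0222639088805, 'fy': 526.0222639088805, 'cx': 313.75650186760066, 'cy': 250.9459193593289, 'rvec': array([ 1.98438392,  0.01955354, -0.03491807]), 'tvec': array([-0.56199624,  0.07256351,  1.0877043 ])}
```

View pics/top0.png

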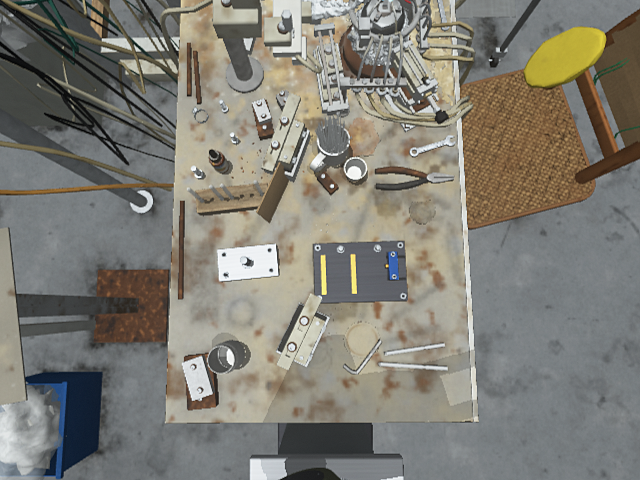

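View pics/side0.png

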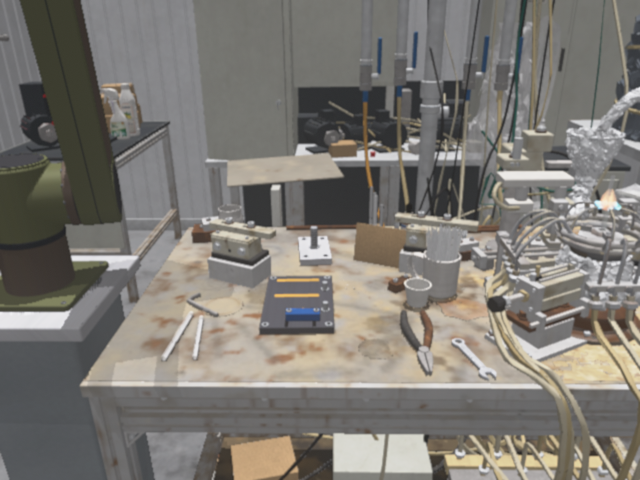

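The top view shows the plate at about (248,262), with its long side horizontal. The fixture is centred near (360,272), the dowels are at (341,249) and (377,249), and the blue stop is at (393,265). The clamp block is at about (303,330). Next I'll measure these.

```bash
cat > h.py <<'E'
from station import r
import cv2,numpy as np
def cam(n):
    c=r.calibration(n);K=np.array([[c['fx'],0,c['cx']],[0,c['fy'],c['cy']],[0,0,1]]);R=cv2.Rodrigues(c['rvec'])[0];return K,R,np.array(c['tvec'])
def onplane(n,uv,z):
    K,R,t=cam(n);uv=np.atleast_2d(uv);ray=(R.T@np.linalg.inv(K)@np.c_[uv,np.ones(len(uv))].T).T
    o=-R.T@t;return o+ray*((z-o[2])/ray[:,2])[:,None]
def cloud(n,d):
    K,R,t=cam(n);v,u=np.mgrid[:480,:640];P=np.stack([(u-K[0,2])/K[0,0]*d,(v-K[1,2])/K[1,1]*d,d],-1);return (P-t)@R
def rect(n,mask,z):
    cs=cv2.findContours(mask.astype(np.uint8),0,2)[0];c=max(cs,key=cv2.contourArea)[:,0]
    p=onplane(n,c,z)[:,:2].astype(np.float32)*1000
    return cv2.minAreaRect(p),cv2.boundingRect(c)
E
python3 - <<'E'
from h import *
p=cv2.imread('pics/top0.png');d=np.load('pics/top0.npy');C=cloud('top',d)
for nm,(u0,v0,u1,v1) in dict(plate=(205,230,290,295),fix=(305,230,415,310)).items():
    z=C[v0:v1,u0:u1,2]*1000; print(nm,np.percentile(z,[5,25,50,75,95,99.8]).round(1))
g=p.astype(int);m=np.zeros((480,640),bool)
mm=m.copy();mm[230:295,205:290]=(g.min(2)>195)[230:295,205:290]
mm=cv2.morphologyEx(mm.astype(np.uint8),cv2.MORPH_CLOSE,np.ones((5,5)))
print('plate',rect('top',mm,.016))
zz=m.copy();zz[230:295,205:290]=(C[...,2]>.009)[230:295,205:290];print('plate depth',rect('top',zz,.016))
zz=m.copy();zz[230:310,305:415]=(C[...,2]>.008)[230:310,305:415];print('fix depth',rect('top',zz,.014))
f=m.copy();f[230:310,305:415]=(g.max(2)<110)[230:310,305:415]
f=cv2.morphologyEx(f.astype(np.uint8),cv2.MORPH_CLOSE,np.ones((9,9)));print('fix',rect('top',f,.014))
q=C[230:295,205:290].reshape(-1,3);q=q[q[:,2]>.05];print('post',len(q),q.mean(0),q.max(0),q.min(0))
b=(g[...,0]>g[...,2]+60)&(g[...,0]>g[...,1]+40);bb=m.copy();bb[230:310,375:415]=b[230:310,375:415];print('blue',rect('top',bb,.029))
for n,u0,v0,u1,v1 in(('top',205,230,290,295),('top',305,230,415,310)):
    cv2.imwrite(f'pics/c{u0}.png',cv2.resize(p[v0:v1,u0:u1],None,fx=7,fy=7,interpolation=2))
E
```

```text
plate [-2.700e+00 -7.000e-01  1.100e+00  1.530e+01  1.840e+01  9.677e+02]
fix [-2.200e+00  6.000e-01  1.280e+01  1.480e+01  2.810e+01  9.677e+02]
plate (((560.0728149414062, 167.65768432617188), (69.9513931274414, 128.58717346191406), 5.1168365478515625), (217, 244, 61, 37))
plate depth (((558.461181640625, 166.89027404785156), (70.74503326416016, 130.40367126464844), 5.074301242828369), (217, 244, 62, 38))
fix depth (((530.160400390625, -67.04960632324219), (141.7252197265625, 222.1546173095703), 1.2184206247329712), (305, 241, 103, 69))
fix (((536.35791015625, -76.04947662353516), (131.33396911621094, 200.56703186035156), 1.1880863904953003), (313, 241, 95, 63))
post 76 [0.53268154 0.12151244 0.31343086] [0.56562474 0.17475962 0.96772577] [0.46534739 0.00462389 0.05182161]
blue (((549.019775390625, -146.28045654296875), (60.22285461425781, 19.284568786621094), 1.1557101011276245), (388, 251, 11, 29))
```

View pics/c305.png

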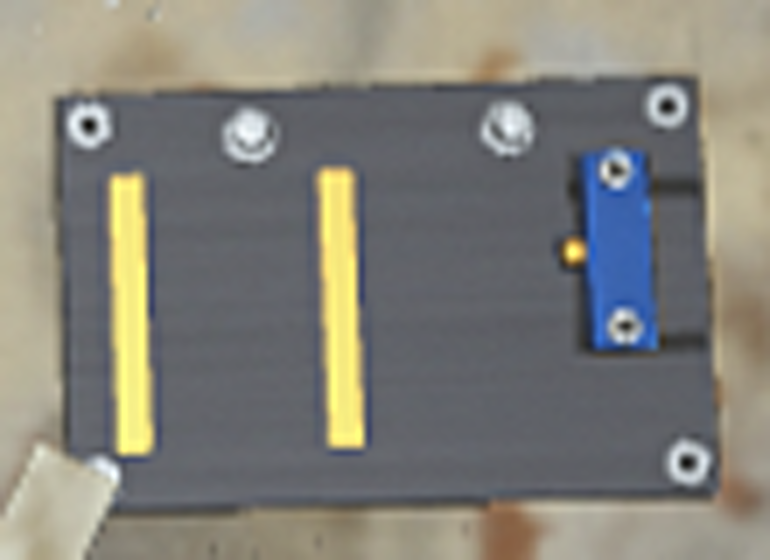

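View pics/c205.png

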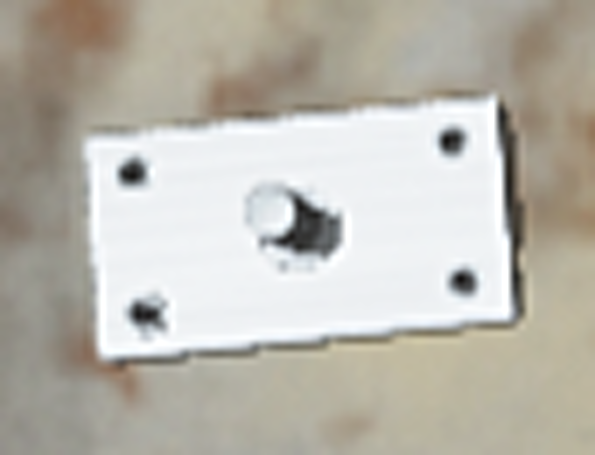

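The crops show the dowel tops at about (340.6,247.7) and (377.2,246.4), and the post top at about (243.1,259.5). I'll check these against the geometry and locate the clamp.

```bash
cat >> h.py <<'E'
from scipy.spatial.transform import Rotation as Ro
def todelta(p,yaw,s=None):
    "TCP target (m), yaw deg -> deltas mm/deg in the present tool frame (measured)"
    s=s or r.sense();R0=Ro.from_euler('xyz',s['tcp_rot']);R1=Ro.from_euler('xyz',[180,0,yaw],degrees=True)
    return np.r_[R0.inv().apply(np.array(p)-s['tool_pos'])*1000,(R0.inv()*R1).as_rotvec(degrees=True)].round(2)
E
python3 - <<'E'
from h import *
d=np.load('pics/top0.npy');C=cloud('top',d)
print('post',onplane('top',[243.1,259.5],.065)*1e3)
print('dowels',onplane('top',[[340.6,247.7],[377.2,246.4]],.029)*1e3)
print('stop pin tip',onplane('top',[305+570/7,230+251/7],.022)*1e3)
q=C[290:375,270:335].reshape(-1,3);q=q[(q[:,2]>.04)&(q[:,2]<.2)]
for a,b in((.04,.08),(.08,.2)):
    s=q[(q[:,2]>a)&(q[:,2]<b)]; print('clamp',len(s),s.min(0),s.max(0),cv2.minAreaRect(s[:,:2].astype(np.float32)*1000))
p=cv2.imread('pics/side0.png').astype(int);m=np.zeros((480,640),np.uint8);m[225:275,285:345]=(p.min(2)>185)[225:275,285:345]
print('plate side',rect('side',m,.016))
m[:]=0;m[265:340,250:345]=(p.max(2)<95)[265:340,250:345];m=cv2.morphologyEx(m,cv2.MORPH_CLOSE,np.ones((7,7)));print('fix side',rect('side',m,.014))
print(todelta([.56,.167,.3],5.1))
E
```

```text
post [[560.36528483 167.87210457  65.        ]]
dowels [[ 587.39211711  -35.3261942    29.        ]
 [ 589.33234917 -113.80996859   29.        ]]
stop pin tip [[ 547.9026005  -133.25145024   22.        ]]
clamp 545 [ 0.34060685 -0.00827257  0.04107789] [0.47040693 0.10124283 0.07989844] ((405.9505615234375, 46.42903137207031), (71.88887023925781, 111.96135711669922), 64.0700912475586)
clamp 1721 [0.34522618 0.00045135 0.08021524] [0.4870019  0.0923809  0.12853359] ((409.8220520019531, 36.36198425292969), (56.58327102661133, 148.66317749023438), 63.98073959350586)
plate side (((558.486328125, 164.279541015625), (71.24568939208984, 130.5453338623047), 5.272102355957031), (298, 236, 34, 24))
fix side (((537.7442626953125, -169.79725646972656), (124.77327728271484, 58.27131271362305), 3.5813066959381104), (260, 315, 74, 19))
[ 5.8218e+02 -5.2435e+02  4.1400e+00 -1.1000e-01  1.0000e-02  1.6430e+01]
```

drive_tool --pt "43 -23 0 0 0 3.28" --pt "86 -46 0 0 0 6.56" --pt "130 -68 0 0 0 9.84" --pt "173 -91 0 0 0 13.1" --pt "217 -114 0 0 0 16.4" --claw 60 --grip_force 60

```text
t: 0.6
tool_pos: [0.3717, -0.3475, 0.3036]
tcp_rot: [-3.141, 0.0, 0.086]
ft_force: [0.3, 0.3, -1.3]
gripper_width: 0.702
grasp_force: 0.0
```

drive_tool --pt "21 -45 0 0 0 0" --pt "42 -90 0 0 0 0" --pt "63 -135 0 0 0 0" --pt "84 -180 0 0 0 0" --pt "105 -225 0 0 0 0"

```text
t: 1.1
tool_pos: [0.4555, -0.1137, 0.3037]
tcp_rot: [-3.141, 0.0, 0.089]
ft_force: [1.4, -0.8, -0.4]
gripper_width: 0.703
grasp_force: 0.0
```

drive_tool --pt "21 -45 0 0 0 0" --pt "42 -90 0 0 0 0" --pt "63 -135 0 0 0 0" --pt "84 -180 0 0 0 0" --pt "105 -225 0 0 0 0"

```text
t: 1.6
tool_pos: [0.54, 0.1199, 0.3036]
tcp_rot: [3.141, 0.001, 0.09]
ft_force: [1.0, -0.6, 0.1]
gripper_width: 0.703
grasp_force: 0.0
```

Run:
```python
from h import *
s=r.sense();print(s['t'],s['tool_pos'],s['tcp_rot'],s['ft_force']);print(todelta([.5603,.1676,.112],5.1,s))
```

```text
1.6 [0.53997534 0.11989381 0.30357603] [3.14134131e+00 6.04865165e-04 8.99285492e-02] [ 0.96447682 -0.63623096  0.12918698]
[ 2.4640e+01 -4.5740e+01  1.9155e+02  1.0000e-02  3.0000e-02  5.0000e-02]
```

drive_tool --pt "13 -23 10 0 0 0" --pt "24.6 -45.7 30 0 0 0" --pt "24.6 -45.7 70 0 0 0" --pt "24.6 -45.7 105 0 0 0" --pt "24.6 -45.7 130 0 0 0"

```text
t: 2.1
tool_pos: [0.5589, 0.1657, 0.1711]
tcp_rot: [3.141, 0.004, 0.09]
ft_force: [0.1, -0.6, -0.1]
gripper_width: 0.702
grasp_force: 0.0
```

drive_tool --pt "0 0 20 0 0 0" --pt "0 0 40 0 0 0" --pt "0 0 55 0 0 0" --pt "0 0 65 0 0 0" --pt "0 0 65 0 0 0"

```text
t: 2.6
tool_pos: [0.5593, 0.1652, 0.1073]
tcp_rot: [3.141, 0.004, 0.09]
ft_force: [0.0, -0.1, 0.0]
gripper_width: 0.703
grasp_force: 0.0
```

Run:
```python
from h import *
s=r.sense();print(s['t'],s['tool_pos'],s['tcp_rot'],s['ft_force'])
p,d=r.read_camera('side');cv2.imwrite('pics/s1.png',cv2.resize(p[140:340,220:420],None,fx=3,fy=3))
```

```text
2.6 [0.55926456 0.16524444 0.10725405] [3.14112411 0.00359638 0.0895601 ] [ 0.00258375 -0.09264298  0.03409652]
```

View pics/s1.png

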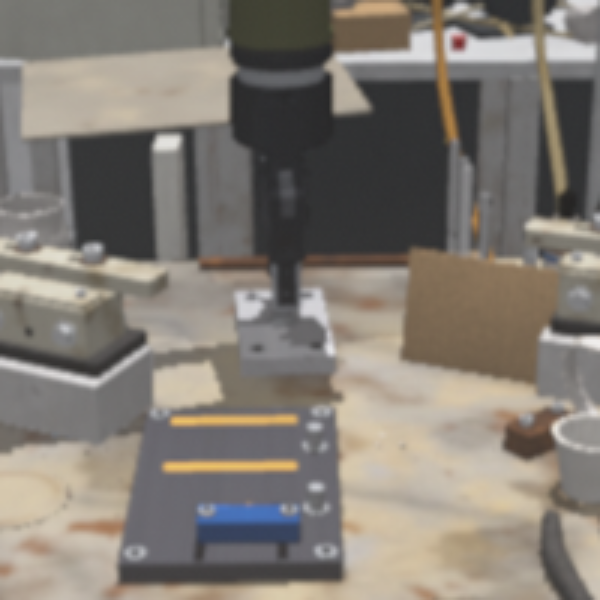

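The near finger overlaps the post at crop (287,285), so the fingers straddle it. I'll correct the 2 mm offset and close.

drive_tool --pt "1 -2.4 0 0 0 0" --pt "1 -2.4 0 0 0 0" --claw 30

```text
t: 2.85
tool_pos: [0.562, 0.1684, 0.1099]
tcp_rot: [-3.141, -0.002, 0.09]
ft_force: [0.5, -0.3, -0.2]
gripper_width: 0.371
grasp_force: 0.0
```

drive_tool --pt "0 0 0 0 0 0" --pt "0 0 0 0 0 0" --pt "0 0 0 0 0 0" --pt "0 0 0 0 0 0" --claw 8 --grip_force 60

```text
t: 3.25
tool_pos: [0.5618, 0.1679, 0.11]
tcp_rot: [3.142, -0.002, 0.09]
ft_force: [-1.4, -0.9, 5.4]
gripper_width: 0.167
grasp_force: 58.8
```

drive_tool --pt "0 0 -5 0 0 0" --pt "0 0 -20 0 0 0" --pt "0 0 -20 0 0 0"

```text
t: 3.55
tool_pos: [0.5614, 0.1681, 0.1296]
tcp_rot: [-3.141, -0.001, 0.089]
ft_force: [0.2, 0.5, -5.8]
gripper_width: 0.162
grasp_force: 58.6
```

Run:
```python
from h import *
s=r.sense();print(s['t'],s['tool_pos'],s['tcp_rot'],s['ft_force'],s['wrist_torque'],s['gripper_width'],s['grasp_force'])
p,d=r.read_camera('side');cv2.imwrite('pics/s2.png',p[140:340,220:420])
```

```text
3.55 [0.56138486 0.16814131 0.1296142 ] [-3.14119167e+00 -1.21685179e-03  8.94150837e-02] [ 0.1898384   0.48543268 -5.76737701] [ 0.04252123 -0.07600472 -0.0274487 ] 0.16222945616404524 58.599706292152405
```

drive_tool --pt "0 0 -40 0 0 0" --pt "0 0 -80 0 0 0" --pt "0 0 -115 0 0 0" --pt "0 0 -130 0 0 0" --pt "0 0 -130 0 0 0"

```text
t: 4.1
tool_pos: [0.5622, 0.1683, 0.2608]
tcp_rot: [-3.141, -0.005, 0.09]
ft_force: [-0.0, -0.1, -7.1]
gripper_width: 0.169
grasp_force: 59.8
```

drive_tool --pt "-4 20 0 0 0 0.4" --pt "-15 60 0 0 0 1.2" --pt "-25 105 0 0 0 2" --pt "-35 150 0 0 0 2.8" --pt "-43 185 0 0 0 3.4"

```text
t: 4.6
tool_pos: [0.5328, -0.0221, 0.2562]
tcp_rot: [3.142, 0.005, 0.029]
ft_force: [0.7, 0.3, -6.0]
gripper_width: 0.162
grasp_force: 59.8
```

drive_tool --pt "-5 20 0 0 0 0.3" --pt "-9 37 0 0 0 0.5" --pt "-9 37 0 0 0 0.5" --pt "-9 37 0 0 0 0.5"

```text
t: 5.0
tool_pos: [0.5259, -0.0572, 0.257]
tcp_rot: [-3.14, 0.004, 0.02]
ft_force: [0.8, -0.2, -5.8]
gripper_width: 0.166
grasp_force: 59.8
```

Run:
```python
from h import *
s=r.sense();print(s['t'],s['tool_pos'],s['tcp_rot'],s['ft_force'],s['wrist_torque'])
print(todelta([.5296,-.058,.124],1.2,s))
p,d=r.read_camera('side');q,d2=r.read_camera('top');cv2.imwrite('pics/c3.png',np.hstack([cv2.resize(p[140:340,220:380],None,fx=2.5,fy=2.5),cv2.resize(q[190:350,270:430],(400,500))]))
```

```text
5.0 [ 0.5258957  -0.05723216  0.25696255] [-3.14002883  0.00356206  0.0201484 ] [ 0.84710902 -0.238755   -5.7655652 ] [-0.0442982  -0.00511751  0.01042437]
[ 4.1600e+00  1.0500e+00  1.3295e+02 -9.0000e-02  2.0000e-01 -5.0000e-02]
```

View pics/c3.png

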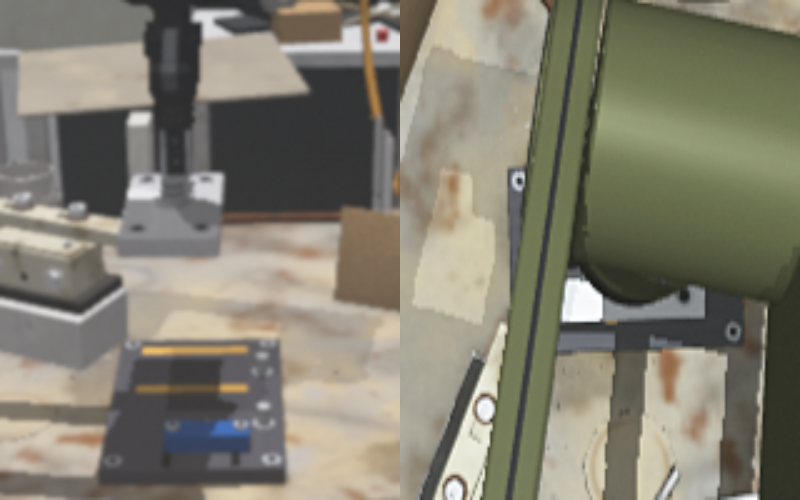

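The plate is held level and square over the fixture, at left-crop (172,215). I'll descend in stages.

drive_tool --pt "2 0.5 30 0 0 0" --pt "3.5 1 70 0 0 0" --pt "3.5 1 105 0 0 0" --pt "3.5 1 120 0 0 0" --pt "3.5 1 122 0 0 0"

```text
t: 5.6
tool_pos: [0.5289, -0.0569, 0.1342]
tcp_rot: [-3.14, 0.006, 0.023]
ft_force: [-1.1, 0.4, -4.8]
gripper_width: 0.165
grasp_force: 59.6
```

drive_tool --pt "0 0 2 0 0 0" --pt "0 0 4 0 0 0" --pt "0 0 6 0 0 0" --pt "0 0 7 0 0 0" --pt "0 0 7 0 0 0"

```text
t: 6.1
tool_pos: [0.5307, -0.0584, 0.1304]
tcp_rot: [3.141, -0.001, 0.021]
ft_force: [-0.8, 0.5, -5.5]
gripper_width: 0.164
grasp_force: 59.6
```

drive_tool --pt "0 0 1 0 0 0" --pt "0 0 2 0 0 0" --pt "0 0 2 0 0 0"

```text
t: 6.4
tool_pos: [0.5304, -0.0583, 0.1278]
tcp_rot: [-3.142, 0.0, 0.021]
ft_force: [-0.4, 0.3, -5.9]
gripper_width: 0.161
grasp_force: 59.6
```

drive_tool --pt "0 0 1 0 0 0" --pt "0 0 1 0 0 0"

```text
t: 6.6
tool_pos: [0.5304, -0.0583, 0.1268]
tcp_rot: [-3.142, 0.0, 0.021]
ft_force: [-0.2, 0.7, -5.8]
gripper_width: 0.163
grasp_force: 59.6
```

drive_tool --pt "0 0 1 0 0 0" --pt "0 0 1 0 0 0"

```text
t: 6.8
tool_pos: [0.5304, -0.0583, 0.1258]
tcp_rot: [-3.142, 0.0, 0.022]
ft_force: [0.1, 0.2, -5.2]
gripper_width: 0.169
grasp_force: 59.6
```

drive_tool --pt "0 0 1 0 0 0" --pt "0 0 1 0 0 0"

```text
t: 7.0
tool_pos: [0.5304, -0.0583, 0.1248]
tcp_rot: [-3.142, 0.0, 0.021]
ft_force: [-0.6, 0.1, -4.8]
gripper_width: 0.167
grasp_force: 59.6
```

drive_tool --pt "0 0 0.7 0 0 0" --pt "0 0 0.7 0 0 0"

```text
t: 7.2
tool_pos: [0.5305, -0.0583, 0.1242]
tcp_rot: [-3.142, -0.0, 0.022]
ft_force: [0.7, 0.4, -5.2]
gripper_width: 0.166
grasp_force: 59.7
```

drive_tool --pt "0 0 0.7 0 0 0" --pt "0 0 0.7 0 0 0"

```text
t: 7.4
tool_pos: [0.5304, -0.0583, 0.1241]
tcp_rot: [3.141, -0.0, 0.022]
ft_force: [-2.0, -0.3, 2.7]
gripper_width: 0.163
grasp_force: 60.6
```

drive_tool --pt "0 0 0.5 0 0 0" --pt "0 0 0.5 0 0 0"

```text
t: 7.6
tool_pos: [0.5304, -0.0583, 0.1241]
tcp_rot: [3.141, -0.001, 0.022]
ft_force: [-3.2, 1.0, 7.2]
gripper_width: 0.167
grasp_force: 61.1
```

Contact is made. I'll release briefly to shed the preload, then regrip lightly.

drive_tool --pt "0 0 -0.5 0 0 0" --pt "0 0 -0.5 0 0 0" --pt "0 0 -0.5 0 0 0" --claw 22

```text
t: 7.9
tool_pos: [0.5311, -0.0584, 0.1237]
tcp_rot: [3.141, -0.001, 0.021]
ft_force: [0.4, -0.8, 0.2]
gripper_width: 0.255
grasp_force: 0.0
```

drive_tool --pt "0 0 0 0 0 0" --pt "0 0 0 0 0 0" --pt "0 0 0 0 0 0" --pt "0 0 0 0 0 0" --claw 8 --grip_force 30

```text
t: 8.3
tool_pos: [0.5309, -0.0583, 0.1237]
tcp_rot: [3.142, -0.001, 0.021]
ft_force: [0.3, 0.6, 2.4]
gripper_width: 0.17
grasp_force: 29.2
```

Run:
```python
from h import *
s=r.sense();print(s['t'],s['tool_pos'],s['tcp_rot'],s['ft_force'],s['wrist_torque'])
p,d=r.read_camera('side');q,d2=r.read_camera('top');cv2.imwrite('pics/c4.png',np.hstack([cv2.resize(p[220:340,240:360],None,fx=4.1,fy=4.1),cv2.resize(q[220:310,310:410],(300,492))]))
```

```text
8.3 [ 0.53093248 -0.05832946  0.12371346] [ 3.14153032e+00 -9.77726264e-04  2.14021774e-02] [0.26733814 0.63761679 2.35096671] [ 0.09706338 -0.07359823  0.00973771]
```

View pics/c4.png

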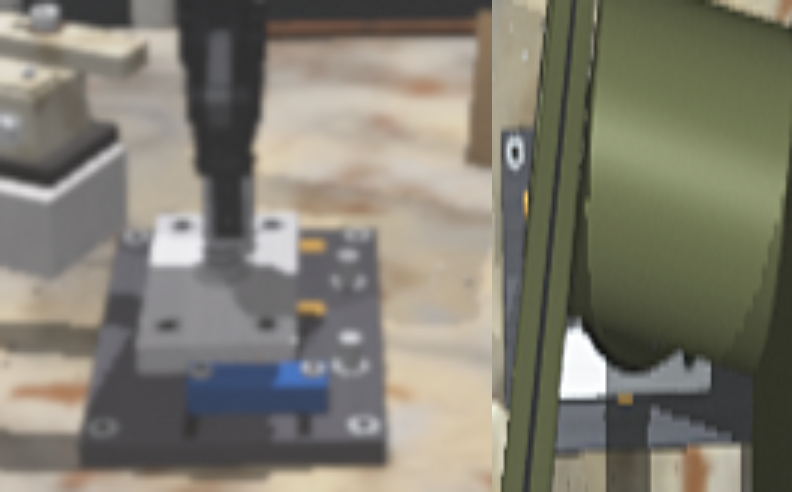

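The plate lies flat, clear of the dowels at crop (347,340) and of the blue stop. Now I'll push toward the dowels (+tool x).

drive_tool --pt "1 0 0 0 0 0" --pt "3 0 0 0 0 0" --pt "5 0 0 0 0 0" --pt "7 0 0 0 0 0" --pt "9 0 0 0 0 0"

```text
t: 8.9
tool_pos: [0.5325, -0.0582, 0.1238]
tcp_rot: [-3.141, 0.015, 0.023]
ft_force: [-18.8, -3.7, 25.9]
gripper_width: 0.175
grasp_force: 31.3
```

drive_tool --pt "1 0 0 0 0 0" --pt "2 0 0 0 0 0" --pt "3 0 0 0 0 0"

```text
t: 9.2
tool_pos: [0.5343, -0.058, 0.1238]
tcp_rot: [-3.141, 0.016, 0.023]
ft_force: [-13.7, -1.3, 18.4]
gripper_width: 0.175
grasp_force: 30.8
```

Downward preload is building up and making friction, so I'll ease z and back x off slightly.

drive_tool --pt "-3 0 -0.5 0 0 0" --pt "-5 0 -1 0 0 0" --pt "-5 0 -1 0 0 0"

```text
t: 9.5
tool_pos: [0.536, -0.058, 0.1238]
tcp_rot: [-3.141, 0.003, 0.022]
ft_force: [-3.1, 0.8, -1.1]
gripper_width: 0.18
grasp_force: 29.4
```

drive_tool --pt "0 0 -0.5 0 0 0" --pt "0 0 -0.5 0 0 0"

```text
t: 9.7
tool_pos: [0.5381, -0.0582, 0.1244]
tcp_rot: [-3.142, -0.0, 0.021]
ft_force: [-0.2, -0.1, -5.2]
gripper_width: 0.179
grasp_force: 29.3
```

Run:
```python
from h import *
s=r.sense();print(s)
```

```text
{'t': 9.7, 'joints': array([-1.85841858e-01,  4.59373519e-01,  1.79844021e+00,  1.53439254e-04,
        8.83339425e-01,  1.36338416e+00]), 'qvel': array([ 0.0003198 ,  0.00010345, -0.00294833, -0.00128209,  0.00247408,
        0.00109401]), 'joint_efforts': array([-1.13011166e-02, -5.01620793e+01, -1.79794765e+01, -8.10997939e-03,
        1.16841719e-01,  1.20561713e-04]), 'tool_pos': array([ 0.53812538, -0.05819826,  0.12442875]), 'tcp_rot': array([-3.14156707e+00, -4.54502708e-04,  2.14729638e-02]), 'ft_force': array([-0.16303373, -0.14932549, -5.21515685]), 'wrist_torque': array([-0.00793902, -0.04854876,  0.01774328]), 'grasp_force': 29.276500940322876, 'gripper_width': 0.17886955070782087}
```

drive_tool --pt "0 0 0.3 0 0 0" --pt "1 0 0.4 0 0 0" --pt "2 0 0.4 0 0 0" --pt "3 0 0.4 0 0 0"

```text
t: 10.1
tool_pos: [0.5408, -0.0581, 0.1245]
tcp_rot: [-3.142, -0.0, 0.022]
ft_force: [0.8, -0.1, -6.3]
gripper_width: 0.171
grasp_force: 29.3
```

drive_tool --pt "0.7 0 0 0 0 0" --pt "1.4 0 0 0 0 0" --pt "2 0 0 0 0 0"

```text
t: 10.4
tool_pos: [0.5426, -0.058, 0.1246]
tcp_rot: [-3.142, -0.0, 0.021]
ft_force: [0.2, 0.2, -5.3]
gripper_width: 0.176
grasp_force: 29.3
```

drive_tool --pt "0 0 0.4 0 0 0" --pt "0 0 0.7 0 0 0" --pt "0 0 0.7 0 0 0"

```text
t: 10.7
tool_pos: [0.5424, -0.058, 0.1238]
tcp_rot: [-3.142, 0.0, 0.021]
ft_force: [0.2, -0.3, -5.5]
gripper_width: 0.178
grasp_force: 29.3
```

drive_tool --pt "0 0 0.3 0 0 0" --pt "0 0 0.3 0 0 0"

```text
t: 10.9
tool_pos: [0.5424, -0.058, 0.1237]
tcp_rot: [-3.142, 0.0, 0.022]
ft_force: [-0.1, 0.7, -3.3]
gripper_width: 0.171
grasp_force: 29.4
```

drive_tool --pt "1 0 0 0 0 0" --pt "2 0 0 0 0 0" --pt "3 0 0 0 0 0"

```text
t: 11.2
tool_pos: [0.5452, -0.058, 0.1237]
tcp_rot: [-3.142, 0.0, 0.021]
ft_force: [-2.8, 0.2, -1.2]
gripper_width: 0.173
grasp_force: 29.6
```

drive_tool --pt "0.7 0 0 0 0 0" --pt "1.5 0 0 0 0 0"

```text
t: 11.4
tool_pos: [0.5466, -0.0579, 0.1237]
tcp_rot: [-3.142, 0.001, 0.022]
ft_force: [-4.4, -0.8, 1.2]
gripper_width: 0.176
grasp_force: 29.7
```

drive_tool --pt "0.5 0 -0.2 0 0 0" --pt "1 0 -0.3 0 0 0" --pt "1.5 0 -0.3 0 0 0"

```text
t: 11.7
tool_pos: [0.549, -0.058, 0.1238]
tcp_rot: [3.142, -0.001, 0.021]
ft_force: [-0.6, -0.3, -4.0]
gripper_width: 0.173
grasp_force: 29.3
```

drive_tool --pt "0.5 0 0 0 0 0" --pt "1 0 0 0 0 0" --pt "1 0 0 0 0 0"

```text
t: 12.0
tool_pos: [0.5498, -0.0579, 0.1238]
tcp_rot: [3.142, -0.0, 0.022]
ft_force: [-0.2, 0.3, -6.0]
gripper_width: 0.171
grasp_force: 29.3
```

drive_tool --pt "0.5 0 0.2 0 0 0" --pt "1 0 0.2 0 0 0" --pt "1 0 0.2 0 0 0"

```text
t: 12.3
tool_pos: [0.55, -0.0579, 0.1238]
tcp_rot: [3.142, 0.001, 0.022]
ft_force: [-2.7, 0.0, -1.8]
gripper_width: 0.177
grasp_force: 29.5
```

drive_tool --pt "0.5 0 0 0 0 0" --pt "1 0 0 0 0 0" --pt "1 0 0 0 0 0"

```text
t: 12.6
tool_pos: [0.5502, -0.0579, 0.1238]
tcp_rot: [-3.142, 0.003, 0.022]
ft_force: [-5.3, -1.1, 1.4]
gripper_width: 0.177
grasp_force: 29.9
```

drive_tool --pt "0.7 0 -0.3 0 0 0" --pt "1.5 0 -0.6 0 0 0" --pt "2 0 -0.8 0 0 0" --pt "2 0 -0.8 0 0 0"

```text
t: 13.0
tool_pos: [0.5508, -0.0578, 0.1241]
tcp_rot: [-3.141, 0.006, 0.022]
ft_force: [-7.8, -1.2, 1.7]
gripper_width: 0.173
grasp_force: 29.8
```

Run:
```python
from h import *
s=r.sense();print(s['tool_pos'],s['ft_force'],s['wrist_torque'])
p,d=r.read_camera('side');cv2.imwrite('pics/c5.png',cv2.resize(p[250:340,250:350],None,fx=6,fy=6,interpolation=2))
```

```text
[ 0.55084882 -0.0578363   0.12410897] [-7.78477088 -1.19356282  1.73625298] [-0.29692363  1.27513574  0.01598029]
```

View pics/c5.png

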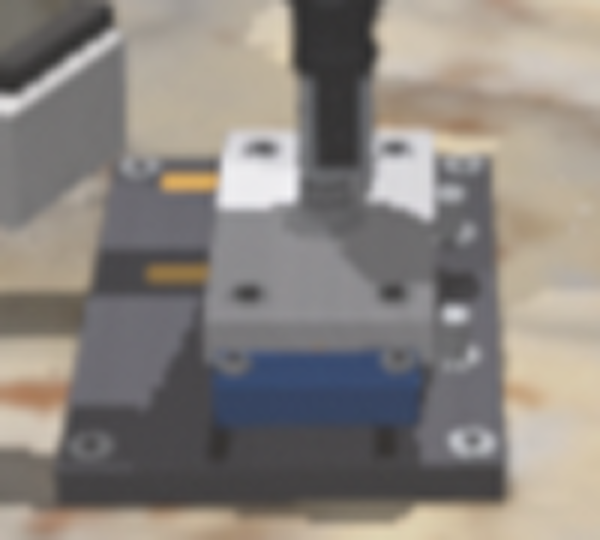

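The right long side meets the dowels at crop x≈437. Wrist moment about z is about 0, so both dowels bear. Now I'll slide toward the stop (+tool y).

drive_tool --pt "0 1 0 0 0 0" --pt "0 2 0 0 0 0" --pt "0 3 0 0 0 0" --pt "0 3.5 0 0 0 0"

```text
t: 13.45
tool_pos: [0.5507, -0.0595, 0.124]
tcp_rot: [-3.138, 0.006, 0.021]
ft_force: [-6.8, 5.1, 1.9]
gripper_width: 0.178
grasp_force: 30.0
```

drive_tool --pt "0 0.8 0 0 0 0" --pt "0 1.6 0 0 0 0" --pt "0 2.4 0 0 0 0"

```text
t: 13.75
tool_pos: [0.5508, -0.0617, 0.124]
tcp_rot: [-3.138, 0.006, 0.021]
ft_force: [-6.3, 5.0, 2.6]
gripper_width: 0.176
grasp_force: 30.0
```

drive_tool --pt "0.3 0.8 0 0 0 0" --pt "0.6 1.6 -0.1 0 0 0" --pt "0.6 2.4 -0.1 0 0 0" --pt "0.6 3.2 -0.1 0 0 0"

```text
t: 14.15
tool_pos: [0.551, -0.0647, 0.1241]
tcp_rot: [-3.137, 0.007, 0.021]
ft_force: [-8.2, 6.4, 2.5]
gripper_width: 0.173
grasp_force: 30.1
```

drive_tool --pt "0 0.7 0 0 0 0" --pt "0 1.4 0 0 0 0" --pt "0 2.1 0 0 0 0"

```text
t: 14.45
tool_pos: [0.551, -0.0668, 0.1241]
tcp_rot: [-3.138, 0.007, 0.021]
ft_force: [-8.4, 6.0, 2.4]
gripper_width: 0.177
grasp_force: 30.1
```

drive_tool --pt "0 0.6 0 0 0 0" --pt "0 1.2 0 0 0 0" --pt "0 1.8 0 0 0 0"

```text
t: 14.75
tool_pos: [0.5511, -0.0685, 0.1241]
tcp_rot: [-3.137, 0.007, 0.021]
ft_force: [-6.8, 7.4, 2.9]
gripper_width: 0.173
grasp_force: 30.1
```

drive_tool --pt "0 0.6 0 0 0 0" --pt "0 1.2 0 0 0 0" --pt "0 1.8 0 0 0 0"

```text
t: 15.05
tool_pos: [0.5511, -0.0702, 0.1241]
tcp_rot: [-3.137, 0.007, 0.021]
ft_force: [-7.8, 8.0, 2.7]
gripper_width: 0.176
grasp_force: 30.1
```

drive_tool --pt "0 0.6 0 0 0 0" --pt "0 1.2 0 0 0 0"

```text
t: 15.25
tool_pos: [0.5511, -0.0714, 0.1241]
tcp_rot: [-3.137, 0.007, 0.021]
ft_force: [-7.0, 8.0, 2.4]
gripper_width: 0.178
grasp_force: 30.1
```

drive_tool --pt "0 0.6 0 0 0 0" --pt "0 1.2 0 0 0 0"

```text
t: 15.45
tool_pos: [0.5511, -0.0726, 0.1241]
tcp_rot: [-3.137, 0.007, 0.021]
ft_force: [-7.7, 8.4, 2.9]
gripper_width: 0.174
grasp_force: 30.1
```

drive_tool --pt "0 0.6 0 0 0 0" --pt "0 1.2 0 0 0 0"

```text
t: 15.65
tool_pos: [0.5512, -0.0734, 0.1241]
tcp_rot: [-3.136, 0.007, 0.02]
ft_force: [-7.2, 9.6, 3.2]
gripper_width: 0.175
grasp_force: 30.3
```

drive_tool --pt "0 0.6 0 0 0 0" --pt "0 1.2 0 0 0 0"

```text
t: 15.85
tool_pos: [0.5512, -0.0736, 0.1242]
tcp_rot: [-3.134, 0.007, 0.02]
ft_force: [-6.2, 13.6, 3.8]
gripper_width: 0.178
grasp_force: 30.5
```

drive_tool --pt "0 0.6 0 0 0 0" --pt "0 1.2 0 0 0 0"

```text
t: 16.05
tool_pos: [0.5512, -0.0738, 0.1243]
tcp_rot: [-3.133, 0.007, 0.019]
ft_force: [-7.2, 17.4, 6.2]
gripper_width: 0.174
grasp_force: 30.7
```

It has stalled, so the plate is on the rigid stop. I'll ease the loads gradually.

drive_tool --pt "0 -0.8 0 0 0 0" --pt "0 -1.5 0 0 0 0" --pt "0 -1.5 0 0 0 0"

```text
t: 16.35
tool_pos: [0.5512, -0.0735, 0.1242]
tcp_rot: [-3.135, 0.007, 0.02]
ft_force: [-6.6, 11.9, 3.4]
gripper_width: 0.178
grasp_force: 30.4
```

Run:
```python
from h import *
s=r.sense();print(s['tool_pos'],s['ft_force'],s['wrist_torque'])
p,d=r.read_camera('side');cv2.imwrite('pics/c6.png',cv2.resize(p[250:340,250:350],None,fx=6,fy=6,interpolation=2))
```

```text
[ 0.55122536 -0.07352742  0.12423618] [-6.56593496 11.86049907  3.4353266 ] [1.66065369 1.21374412 0.0128424 ]
```

View pics/c6.png

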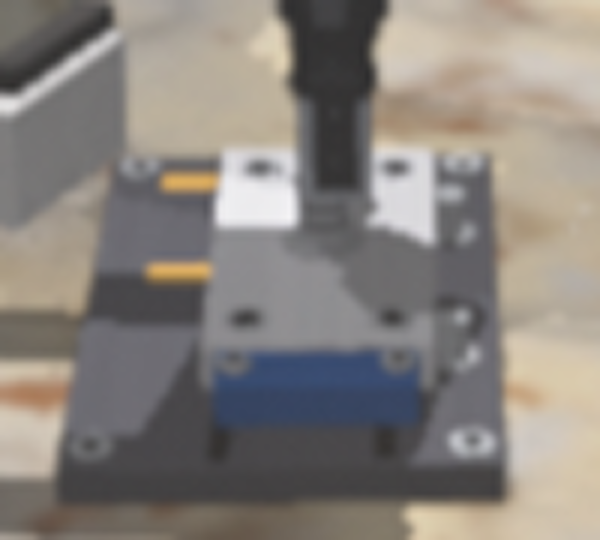

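The plate's end covers the block's face at crop (315,350), and its side is on the dowels. I'll reduce the loads, then release.

drive_tool --pt "-0.3 -0.7 0 0 0 0" --pt "-0.8 -1.4 0.1 0 0 0" --pt "-0.8 -1.4 0.1 0 0 0"

```text
t: 16.7
tool_pos: [0.5511, -0.0733, 0.1241]
tcp_rot: [-3.137, 0.005, 0.021]
ft_force: [-6.2, 6.7, 2.3]
gripper_width: 0.174
grasp_force: 30.1
```

drive_tool --pt "0 0 0 0 0 0" --pt "0 0 0 0 0 0" --pt "0 0 0 0 0 0" --claw 24

```text
t: 17.0
tool_pos: [0.5552, -0.0761, 0.1252]
tcp_rot: [3.141, -0.003, 0.021]
ft_force: [0.2, -0.6, -0.6]
gripper_width: 0.28
grasp_force: 0.0
```

drive_tool --pt "-2 -1 0 0 0 0" --pt "-4 -2.6 0 0 0 0" --pt "-4 -2.6 0 0 0 0" --claw 34

```text
t: 17.3
tool_pos: [0.5492, -0.0731, 0.1245]
tcp_rot: [-3.141, 0.0, 0.021]
ft_force: [-0.4, 0.3, 0.1]
gripper_width: 0.399
grasp_force: 0.0
```

drive_tool --pt "0 0 -10 0 0 0" --pt "0 0 -30 0 0 0" --pt "0 0 -60 0 0 0" --pt "0 0 -100 0 0 0" --pt "0 0 -140 0 0 0"

```text
t: 17.8
tool_pos: [0.5493, -0.0732, 0.2663]
tcp_rot: [-3.142, 0.0, 0.021]
ft_force: [1.0, 0.0, -0.4]
gripper_width: 0.397
grasp_force: 0.0
```

drive_tool --pt "0 40 0 0 0 0" --pt "0 85 0 0 0 0" --pt "0 130 0 0 0 0" --pt "0 175 0 0 0 0" --pt "0 220 0 0 0 0"

```text
t: 18.3
tool_pos: [0.5542, -0.2949, 0.2656]
tcp_rot: [3.141, -0.001, 0.022]
ft_force: [1.4, 0.7, 0.1]
gripper_width: 0.4
grasp_force: 0.0
```

Run:
```python
from h import *
s=r.sense();print(s['tool_pos'],s['ft_force'])
p,d=r.read_camera('side');q,d2=r.read_camera('top');cv2.imwrite('pics/t7.png',q)
cv2.imwrite('pics/c7.png',np.hstack([cv2.resize(p[250:340,250:340],(400,400),interpolation=2),cv2.resize(q[230:310,310:410],(400,400),interpolation=2)]))
g=q.astype(int);m=np.zeros((480,640),np.uint8);m[235:305,320:400]=(g.min(2)>180)[235:305,320:400]
print(rect('top',m,.030))
```

```text
[ 0.55417668 -0.29489024  0.26556162] [1.41764477 0.65707381 0.05340801]
(((550.9955444335938, -71.61871337890625), (127.84866333007812, 79.20272827148438), 89.44986724853516), (328, 246, 61, 38))
```

View pics/c7.png

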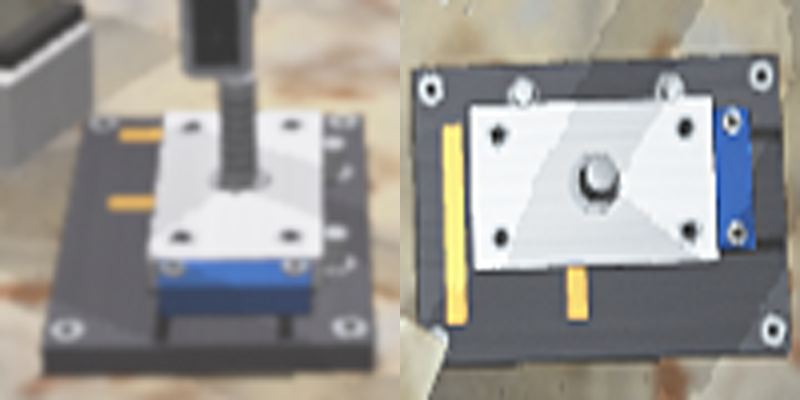

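Both dowels touch the long side and the pin is hidden. I'll check the thin dark line at the stop for a gap before handing in.

Run:
```python
from h import *
q=cv2.imread('pics/t7.png');q0=cv2.imread('pics/top0.png')
for v in(258,264,270): print(v,[tuple(map(int,x)) for x in q[v,384:399]])
print('before',[tuple(map(int,x)) for x in q0[264,380:399]])
for z,u in((.030,(389,264)),(.029,(390,264))): print(onplane('top',u,z)*1e3)
```

```text
258 [(245, 243, 241), (244, 242, 239), (247, 247, 244), (249, 252, 251), (120, 87, 71), (199, 109, 59), (188, 110, 65), (185, 106, 64), (183, 103, 63), (182, 104, 62), (182, 104, 63), (183, 105, 65), (186, 106, 64), (167, 106, 71), (87, 91, 96)]
264 [(242, 240, 237), (241, 239, 236), (243, 242, 239), (243, 245, 244), (211, 205, 201), (181, 91, 42), (190, 110, 64), (189, 111, 67), (188, 110, 67), (187, 109, 66), (188, 111, 67), (187, 110, 67), (189, 109, 64), (187, 108, 66), (74, 78, 79)]
270 [(245, 243, 240), (244, 243, 240), (245, 243, 241), (249, 249, 248), (252, 255, 255), (115, 58, 29), (197, 111, 64), (194, 111, 68), (190, 111, 68), (187, 110, 67), (187, 110, 65), (188, 108, 64), (191, 110, 66), (172, 99, 61), (88, 76, 69)]
before [(104, 97, 96), (102, 97, 95), (103, 97, 95), (101, 95, 92), (82, 74, 72), (66, 75, 85), (73, 134, 174), (62, 121, 157), (81, 78, 87), (187, 99, 50), (182, 104, 60), (176, 100, 59), (175, 101, 60), (175, 99, 60), (173, 99, 59), (175, 101, 61), (176, 100, 58), (174, 97, 59), (74, 78, 80)]
[[ 551.11252653 -137.67080027   30.        ]]
[[ 551.18185622 -139.94810219   29.        ]]
```

White goes straight to blue in adjacent pixels, so there is no gap. The plate is flush, and the arm is clear.

```bash
python3 -c "
from station import r
print(r.job_done())"
```

```text
the job is handed in; nothing more can be done
None
```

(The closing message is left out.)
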